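Shut the tea cupboard, open the spice cupboard

TASK

Get the two little cupboards on the worktop ready for cooking: the tea cupboard with the blue door has been left open, so push its door shut until its roller catch snaps and it is fully closed. Pull the yellow door of the spice cupboard out through its catch and leave it standing open, about 45 degrees or wider, so that the jars can be reached.

Things in the scene. Friction and masses are not known exactly. Their poses are not given: they have to be found in the camera images.
- tea_cupboard_door (a joint): Blue door: rad, 0 = shut, grows as it opens towards the robot, to 1.5; starts at 0.4 to 0.7. Moves easily and stays where left, but in the last 0.14 rad a sprung roller catch bites: shutting takes up to 10 N at the handle until 0.06 rad, then it snaps to 0 (let go earlier, it springs back); reopening takes about 7 N until 0.06 rad, then it runs free. Hinged at its left edge, seen from the robot.
- tea_cupboard_door_handle (a point): Point on the blue door's handle, an upright round steel bar 10 mm thick, 38 mm (centre line) in front of the door's outer face, 30 mm from its right, free edge. The point is on the bar's centre line 160 mm above the worktop; the bar runs from 75 to 186 mm and its two posts to the door are at 90 and 125 mm. The fixed pale wood cupboard is 130 deep, 150 wide, 190 mm high.
- spice_cupboard_door (a joint): Yellow door of the second, otherwise identical cupboard, also hinged at its left edge: rad, 0 = shut, grows as it opens towards the robot, to 1.5; starts shut, held by the same kind of catch (about 7 N at the handle to pull it out, free from 0.06 rad on). The cupboards stand side by side, either one at the left.
- spice_cupboard_door_handle (a point): The same point on the yellow door's handle, same sizes. Axes of both handle points turn with the door: x square into the door (away from the robot when shut), y along it to the hinge, z up. In them the upright hinge line is at x +54, y +116 mm; the outer face (146 mm wide) at x +38 mm. Opening by angle a turns them by -a about z (clockwise from above).

How it is judged:
At the end, for the whole second after the job is handed in: The blue door is snapped shut (joint below 0.03 rad) and the yellow door stands still, open by more than 0.65 rad (37 degrees) (value of joint tea_cupboard_door below 0.03 rad and value of joint spice_cupboard_door above 0.65 rad and velocity of joint spice_cupboard_door between -0.1 and 0.1 rad/s); the robot touches nothing.
It also fails if it takes over 48 s, if anything falls off the work surface, if the arm or the gripper's body presses on something with over 40 N, if the wrist force passes 120 N, or if a joint passes its speed limit or range.

ROBOT

A 6-joint arm with a two-finger parallel gripper is mounted at the origin on a cart in front of the work surface, level with it; the furniture and walls round the work are solid. World frame = base frame: x ahead of the robot, y to its left, z up, the work surface at z = 0. Lengths are in m, angles in rad, forces in N, time in s.
With the tool pointing down it reaches from about 0.4 to 0.825 m from the base axis. Payload 7 kg.
Tool frame: the origin (TCP) lies on the centre line of the jaws, within the pads' length; the fingertips stand 22 mm ahead of it and the grasp point (between the pads) lies 3 mm ahead of it (arm.tcp_to_tips is the distance from the TCP to the fingertips, in m); z points along the fingers, y is the line along which they close (so a half turn about z gives the same grasp; the last joint's range is limited). The gripper opens to 88 mm and grips with 3 to 60 N. Pads are 19 mm wide; open, the fingers measure 130 mm over their backs; the gripper's body (78 mm by 193 mm) begins 47 mm behind the grasp point.
Start: joints at [-0.844, 0.359, 0.012, 0, -1.224, -0.288], TCP at [0.287, -0.611, 0.21] pointing down, gripper open.
Joint ranges: [-3.07, 3.07], [-1.43, 2.12], [-1.02, 1.25], [-3.03, 1.67], [-3.05, -0], [-3.03, 3.03]. Speed limits (rad/s): [2.39, 2.39, 3.01, 3.14, 3.14, 3.14].

INTERFACE

Orientations are given as [roll, pitch, yaw] about the fixed x, y, z axes, in that order (R = Rz(yaw) Ry(pitch) Rx(roll)).
In Python, from station import arm gives the robot as it stands.
- The arm moves only by the tool jog_arm, never from a script. Its argument "targets" is a list of rows, each an object of numbers: "dx", "dy", "dz": the shift along the tool's x, y, z in mm; "rx", "ry", "rz": the turn, a rotation vector about the tool's x, y, z in rad; "gripper": the closure, from 0 (fully open) to 1 (shut). In form: [{"dx": .., "dy": .., "dz": .., "rx": .., "ry": .., "rz": .., "gripper": ..}, ...]. A call has exactly 8 rows; each row is the pose to reach, as a shift and turn from the pose commanded when the call began, along the tool's axes at that moment; what a row does not reach only later rows make up. A row lasts 1/12 s, in which the tool goes at most 41.7 mm and 7.16 degrees, less where a joint would pass 70% of its speed; a pose out of reach is approached as far as the arm can. A call with a gripper value outside its range is refused whole. The fingers move at their own pace and stop on an object; "force" is the grip in N (left out, the last holds). Time passes only in rows, so rows that repeat a pose let the fingers close, or fill a call up. It gives the time, the measured TCP pose, the force, the opening and the grip force at its end, in the units of the state.
- arm.get_state(): the state, without advancing time (a new reading comes with each control period).
- arm.grab_frame(name): name is "scene" or "top" or "wrist"; returns a dict with "frame" (480x640x3 uint8, red, green, blue), "z_map" (480x640 float32, m along the optical axis (not along the pixel's ray), 0 where there is no reading), "fx", "fy", "cx", "cy" (pixels), "view" (4x4, takes a point from world to camera coordinates). Camera axes: x right, y down, z forward; pixel columns grow to the right and rows downward; lengths in m; the calibration is good to about 2 mm. A picture is of the moment at which its call begins.
- arm.job_done(): hands the job in; it is judged then, once.
The state is a dict: "t": time; "q": joint angles; "qd": joint speeds; "joint_efforts": joint torques, N m; "eef_pos": TCP position; "ee_rot": TCP orientation; "force": force on the tool from outside, world axes, zero at the start; "moment": the same for the moment, N m; "width": finger opening in m; "gripper_force": force on a finger pad.
Only numpy, scipy, OpenCV 4.12 (cv2) and the standard library are available. Lean on these libraries where they do the work, as an engineer would, in place of code of your own. Each camera call takes 0.05 s, during which the arm holds its last target. There are 200 camera calls.

## Working session

There is one attempt and no reset: what is moved stays moved. The work goes in short steps, Python scripts to look and compute and a tool call to move; the robot and the scene stay as the last step left them, time stands still between calls to the robot, and variables do not carry over. Pictures are saved under pics/ and viewed, at most 10 in all, crops included, and the job is handed in when it is done.

Besides the shell and the picture viewer there is one more tool, called after "Emit:" as name(argument=value, ...) on one line, values as JSON. jog_arm: Moves the arm, as the interface text tells. Its arguments: {"type":"object","properties":{"targets":{"type":"array","items":{"type":"object","properties":{"dx":{"type":"number"},"dy":{"type":"number"},"dz":{"type":"number"},"rx":{"type":"number"},"ry":{"type":"number"},"rz":{"type":"number"},"gripper":{"type":"number"}}}},"force":{"type":"number"}},"required":["targets"]}

```bash
mkdir -p pics; ls
cat > h.py <<'E'
import numpy as np, cv2
from station import arm
def grab(n):
    f=arm.grab_frame(n); return f
def world(f):
    z=f["z_map"]; v,u=np.indices(z.shape)
    P=np.stack([(u-f["cx"])/f["fx"]*z,(v-f["cy"])/f["fy"]*z,z],-1)
    T=np.linalg.inv(f["view"]); W=P@T[:3,:3].T+T[:3,3]; W[z==0]=np.nan; return W
E
python3 - <<'E'
from h import *
print(arm.get_state())
ims=[]
for n in ["scene","top"]:
    f=grab(n); np.savez(n+".npz",**f); cv2.imwrite(f"pics/{n}0.png",f["frame"][...,::-1])
E
```

```text
pics
{'t': 0.0, 'q': array([-8.43922543e-01,  3.59378891e-01,  1.11391759e-02, -3.03382858e-04,
       -1.22408264e+00, -2.88128930e-01]), 'qd': array([-0.00109234, -0.00118343,  0.00062883,  0.00178344,  0.00148449,
       -0.0007095 ]), 'joint_efforts': array([-6.93799320e-04, -5.82724464e+01,  2.93061680e+01,  6.99759990e+00,
        6.99918033e-03, -1.43747975e-04]), 'eef_pos': array([ 0.28653563, -0.61065505,  0.20917125]), 'ee_rot': array([ 3.14004848e+00, -1.60221778e-04, -2.70295099e+00]), 'force': array([-0.33434354,  0.25832847, -0.04405714]), 'moment': array([ 0.02716167, -0.00642869, -0.01266296]), 'gripper_force': 0.0, 'width': 0.08751893825622219}
```

View pics/scene0.png

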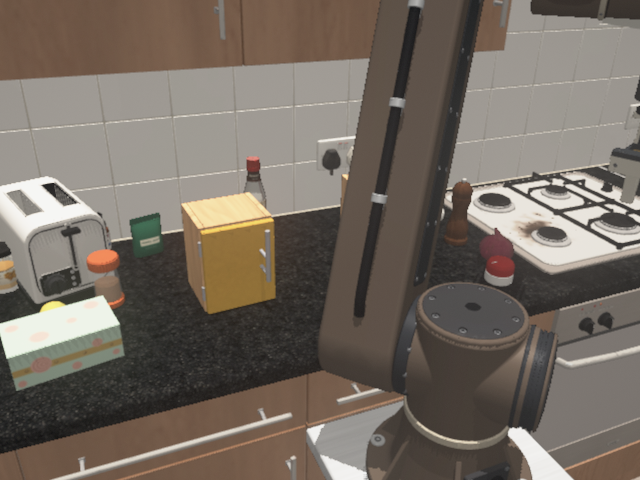

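View pics/top0.png

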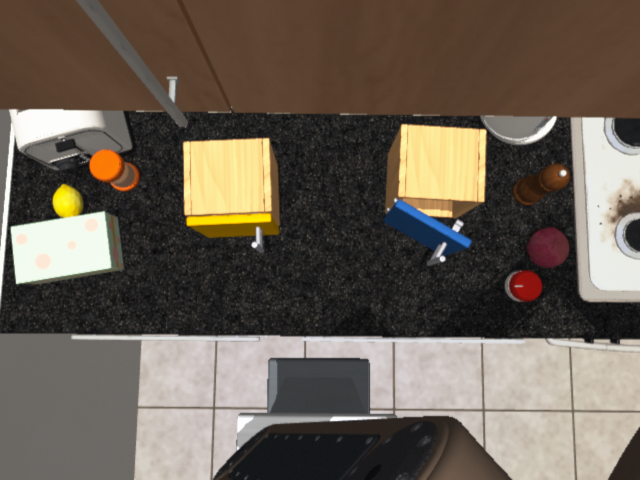

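The top view shows the yellow cupboard at left (front edge rows ~215–235, handle at ~(258,240)). The blue one is at right, its door ajar from (392,205) to (468,247), with its handle at ~(440,255).

Run:
```python
from h import *
f=dict(np.load("top.npz")); W=world(f); im=f["frame"].astype(int)
h=cv2.cvtColor(f["frame"],cv2.COLOR_RGB2HSV)
print("cam",np.linalg.inv(f["view"])[:3,3].round(3))
for (u,v) in [(200,150),(262,150),(200,205),(262,205),(410,140),(475,140),(405,190),(475,190),(200,60),(258,232),(258,236),(255,244),(458,224),(436,261),(300,300)]: print(u,v,W[v,u].round(3))
z=W[...,2]
for n,lo,hi,c in [("Y",20,32,(180,285)),("B",105,125,(380,480))]:
    cc=np.zeros(z.shape,bool); cc[120:275,c[0]:c[1]]=1
    m=cc&(h[...,0]>=lo)&(h[...,0]<=hi)&(h[...,1]>180)
    p=W[m]; print(n,m.sum(),np.nanmin(p,0).round(3),np.nanmax(p,0).round(3))
    t=p[p[:,2]>np.nanmax(p[:,2])-.012]
    r=cv2.minAreaRect(t[:,:2].astype(np.float32)*1000);print(" doortop",r,cv2.boxPoints(r).round(1).tolist())
    g=cc&(h[...,1]<60)&(z>.165)&(z<.2)
    p=W[g]; print(" handle",g.sum(),np.nanmedian(p,0).round(4)); print(p.round(3)[:40].tolist())
    w=cc&(abs(z-.19)<.006)&(h[...,0]<22)&(h[...,1]>60)&(h[...,1]<180)
    r=cv2.minAreaRect(W[w][:,:2].astype(np.float32)*1000);print(" top",r,cv2.boxPoints(r).round(1).tolist())
```

```text
cam [ 0.38  -0.003  1.091]
200 150 [0.636 0.21  0.188]
262 150 [0.637 0.102 0.188]
200 205 [0.538 0.206 0.189]
262 205 [0.54  0.099 0.188]
410 140 [ 0.658 -0.156  0.192]
475 140 [ 0.66  -0.271  0.19 ]
405 190 [ 0.569 -0.147  0.19 ]
475 190 [ 0.571 -0.269  0.189]
200 60 [0.605 0.114 0.609]
258 232 [0.5   0.112 0.129]
258 236 [0.493 0.112 0.13 ]
255 244 [0.473 0.11  0.183]
458 224 [ 0.514 -0.244  0.167]
436 261 [ 0.449 -0.206  0.156]
300 300 [ 0.378  0.038 -0.001]
Y 1766 [ 0.503  0.084 -0.003] [0.555 0.277 0.19 ]
 doortop ((514.6632080078125, 158.12252807617188), (16.561033248901367, 145.57601928710938), 3.3824541568756104) [[502.1000061035156, 230.3000030517578], [510.70001220703125, 85.0], [527.2000122070312, 85.9000015258789], [518.5999755859375, 231.3000030517578]]
 handle 34 [0.4707 0.1115 0.1847]
[[0.476, 0.114, 0.184], [0.476, 0.112, 0.185], [0.476, 0.11, 0.185], [0.474, 0.115, 0.184], [0.474, 0.114, 0.185], [0.474, 0.112, 0.184], [0.474, 0.11, 0.186], [0.474, 0.109, 0.184], [0.472, 0.115, 0.185], [0.472, 0.114, 0.185], [0.473, 0.112, 0.184], [0.473, 0.11, 0.183], [0.473, 0.108,
[... 1579 characters left out ...]
14, -0.251, 0.166], [0.512, -0.246, 0.167], [0.512, -0.247, 0.168], [0.512, -0.249, 0.167], [0.511, -0.248, 0.165], [0.511, -0.25, 0.165], [0.455, -0.208, 0.188], [0.456, -0.212, 0.181], [0.455, -0.207, 0.169], [0.454, -0.207, 0.179], [0.454, -0.207, 0.184], [0.454, -0.209, 0.185], [0.454, -0.21, 0.186], [0.454, -0.213, 0.184], [0.454, -0.214, 0.186], [0.453, -0.206, 0.168], [0.452, -0.205, 0.179], [0.452, -0.205, 0.186], [0.452, -0.208, 0.183]]
 top ((618.5473022460938, -208.33428955078125), (142.31903076171875, 130.88992309570312), 87.1021728515625) [[549.5999755859375, -276.1000061035156], [680.2999877929688, -282.70001220703125], [687.5, -140.60000610351562], [556.7999877929688, -134.0]]
```

Emit:
jog_arm(targets=[{"dz":-40},{"dz":-80,"rz":-0.1},{"dx":-26,"dy":24,"dz":-80,"rz":-0.22},{"dx":-52,"dy":48,"dz":-80,"rz":-0.34},{"dx":-78,"dy":72,"dz":-80,"rz":-0.46},{"dx":-106,"dy":96,"dz":-80,"rz":-0.58},{"dx":-134,"dy":120,"dz":-80,"rz":-0.69},{"dx":-160,"dy":145,"dz":-80,"rz":-0.8}])

```text
invalid input at $.targets[0]: expected keys dx, dy, dz, rx, ry, rz, gripper
```

```bash
cat >> h.py <<'E'
from scipy.spatial.transform import Rotation as R
def delta(p,yaw):
    s=arm.get_state(); r=R.from_euler("xyz",s["ee_rot"])
    d=r.inv().apply(np.array(p)-s["eef_pos"])*1000
    rv=(r.inv()*R.from_euler("xyz",[np.pi,0,yaw])).as_rotvec()
    print("t",round(s["t"],2),"pos",s["eef_pos"].round(4),"rot",s["ee_rot"].round(3),"F",s["force"].round(1),"w",round(s["width"],4),"gf",round(float(s["gripper_force"]),1),"q",s["q"].round(2))
    print("d",d.round(1),"rv",rv.round(3))
E
python3 -c "
from h import *
delta([.454,-.210,.29],-.515)"
```

```text
t 0.1 pos [ 0.2866 -0.6107  0.2092] rot [ 3.14  -0.    -2.703] F [ 0.3  0.1 -0.1] w 0.0874 gf 0.0 q [-0.84  0.36  0.01 -0.   -1.22 -0.29]
d [-321.8  291.7  -80.4] rv [ 1.000e-03  2.000e-03 -2.188e+00]
```

All keys are needed in each row.

Emit:
jog_arm(targets=[{"dx":0,"dy":0,"dz":-40,"rx":0,"ry":0,"rz":-0.05,"gripper":0},{"dx":0,"dy":0,"dz":-80,"rx":0,"ry":0,"rz":-0.15,"gripper":0},{"dx":-26,"dy":24,"dz":-80,"rx":0,"ry":0,"rz":-0.26,"gripper":0},{"dx":-52,"dy":48,"dz":-80,"rx":0,"ry":0,"rz":-0.37,"gripper":0.2},{"dx":-78,"dy":72,"dz":-80,"rx":0,"ry":0,"rz":-0.48,"gripper":0.3},{"dx":-106,"dy":96,"dz":-80,"rx":0,"ry":0,"rz":-0.59,"gripper":0.4},{"dx":-134,"dy":120,"dz":-80,"rx":0,"ry":0,"rz":-0.7,"gripper":0.4},{"dx":-160,"dy":145,"dz":-80,"rx":0,"ry":0,"rz":-0.8,"gripper":0.4}])

```text
t: 0.77
eef_pos: [0.3703, -0.4101, 0.2896]
ee_rot: [3.141, 0.0, -1.897]
force: [1.3, -0.2, -0.4]
width: 0.0599
gripper_force: 0.0
```

```bash
python3 -c "
from h import *
delta([.454,-.210,.29],-.515)"
```

```text
t 0.77 pos [ 0.3703 -0.4101  0.2896] rot [ 3.141  0.    -1.897] F [ 1.3 -0.2 -0.4] w 0.0599 gf 0.0 q [-0.48  0.11 -0.13 -0.   -1.33  0.16]
d [-216.4  -15.1   -0.3] rv [ 0.000e+00  1.000e-03 -1.382e+00]
```

Emit:
jog_arm(targets=[{"dx":-27,"dy":-2,"dz":0,"rx":0,"ry":0,"rz":-0.11,"gripper":0.4},{"dx":-54,"dy":-4,"dz":0,"rx":0,"ry":0,"rz":-0.22,"gripper":0.4},{"dx":-81,"dy":-6,"dz":0,"rx":0,"ry":0,"rz":-0.33,"gripper":0.4},{"dx":-108,"dy":-8,"dz":0,"rx":0,"ry":0,"rz":-0.44,"gripper":0.4},{"dx":-135,"dy":-10,"dz":0,"rx":0,"ry":0,"rz":-0.55,"gripper":0.4},{"dx":-162,"dy":-12,"dz":0,"rx":0,"ry":0,"rz":-0.66,"gripper":0.4},{"dx":-189,"dy":-14,"dz":0,"rx":0,"ry":0,"rz":-0.77,"gripper":0.4},{"dx":-216,"dy":-15,"dz":0,"rx":0,"ry":0,"rz":-0.88,"gripper":0.4}])

```text
t: 1.43
eef_pos: [0.4547, -0.2111, 0.2899]
ee_rot: [3.141, 0.0, -1.017]
force: [0.7, -0.4, 0.1]
width: 0.0524
gripper_force: 0.0
```

Emit:
jog_arm(targets=[{"dx":0,"dy":0,"dz":0,"rx":0,"ry":0,"rz":-0.11,"gripper":0.4},{"dx":0,"dy":0,"dz":0,"rx":0,"ry":0,"rz":-0.22,"gripper":0.4},{"dx":0,"dy":0,"dz":0,"rx":0,"ry":0,"rz":-0.33,"gripper":0.4},{"dx":0,"dy":0,"dz":0,"rx":0,"ry":0,"rz":-0.44,"gripper":0.4},{"dx":0,"dy":0,"dz":0,"rx":0,"ry":0,"rz":-0.5,"gripper":0.4},{"dx":0,"dy":0,"dz":0,"rx":0,"ry":0,"rz":-0.5,"gripper":0.4},{"dx":0,"dy":0,"dz":0,"rx":0,"ry":0,"rz":-0.5,"gripper":0.4},{"dx":0,"dy":0,"dz":0,"rx":0,"ry":0,"rz":-0.5,"gripper":0.4}])

```text
t: 2.1
eef_pos: [0.4545, -0.2125, 0.2899]
ee_rot: [3.142, 0.0, -0.525]
force: [-0.6, 1.5, 0.6]
width: 0.0526
gripper_force: 0.0
```

Run:
```python
from h import *
f=grab("wrist"); cv2.imwrite("pics/w1.png",f["frame"][...,::-1]); W=world(f)
h=cv2.cvtColor(f["frame"],cv2.COLOR_RGB2HSV)
p=W[(h[...,1]<60)&(W[...,2]>.17)&(W[...,2]<.2)]
p=p[np.hypot(p[:,0]-.454,p[:,1]+.21)<.04]
print(len(p),np.median(p,0) if len(p) else 0)
delta([.454,-.210,.29],-.515)
```

```text
138 [ 0.45256146 -0.2128321   0.18552646]
t 2.15 pos [ 0.4545 -0.2125  0.29  ] rot [ 3.142  0.    -0.525] F [-0.9 -0.3 -0.1] w 0.0524 gf 0.0 q [-0.05  0.02 -0.23 -0.   -1.32  1.09]
d [-1.7 -1.9 -0. ] rv [ 0.    0.   -0.01]
```

View pics/w1.png

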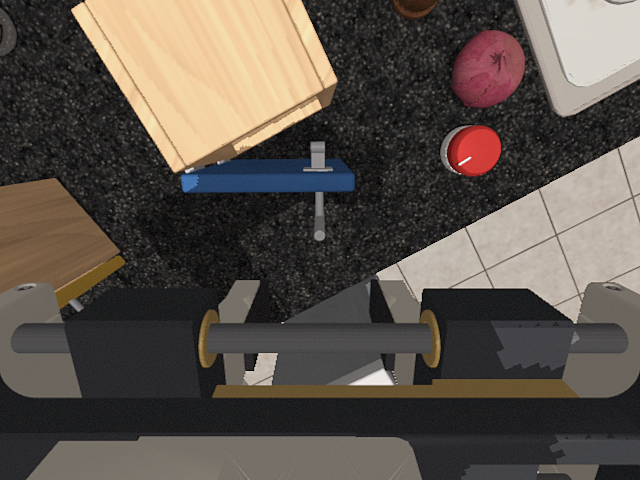

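The wrist view shows the blue handle bar end at ~(320,235), midway between the fingers, and the door square to the tool. I'll descend and grip.

Emit:
jog_arm(force=40, targets=[{"dx":0,"dy":0,"dz":35,"rx":0,"ry":0,"rz":0,"gripper":0.4},{"dx":-1,"dy":0,"dz":70,"rx":0,"ry":0,"rz":0,"gripper":0.4},{"dx":-1,"dy":0,"dz":100,"rx":0,"ry":0,"rz":0,"gripper":0.4},{"dx":-1,"dy":0,"dz":120,"rx":0,"ry":0,"rz":0,"gripper":0.4},{"dx":-1,"dy":0,"dz":127,"rx":0,"ry":0,"rz":0,"gripper":0.4},{"dx":-1,"dy":0,"dz":127,"rx":0,"ry":0,"rz":0,"gripper":0.6},{"dx":-1,"dy":0,"dz":127,"rx":0,"ry":0,"rz":0,"gripper":1},{"dx":-1,"dy":0,"dz":127,"rx":0,"ry":0,"rz":0,"gripper":1}])

```text
t: 2.82
eef_pos: [0.4549, -0.2122, 0.1647]
ee_rot: [-3.141, -0.002, -0.523]
force: [0.8, 0.1, 1.1]
width: 0.0376
gripper_force: 0.0
```

Emit:
jog_arm(targets=[{"dx":0,"dy":0,"dz":0,"rx":0,"ry":0,"rz":0,"gripper":1},{"dx":0,"dy":0,"dz":0,"rx":0,"ry":0,"rz":0,"gripper":1},{"dx":0,"dy":0,"dz":0,"rx":0,"ry":0,"rz":0,"gripper":1},{"dx":0,"dy":0,"dz":0,"rx":0,"ry":0,"rz":0,"gripper":1},{"dx":0,"dy":0,"dz":0,"rx":0,"ry":0,"rz":0,"gripper":1},{"dx":0,"dy":0,"dz":0,"rx":0,"ry":0,"rz":0,"gripper":1},{"dx":0,"dy":0,"dz":0,"rx":0,"ry":0,"rz":0,"gripper":1},{"dx":0,"dy":0,"dz":0,"rx":0,"ry":0,"rz":0,"gripper":1}])

```text
t: 3.48
eef_pos: [0.4538, -0.2122, 0.1634]
ee_rot: [3.141, -0.0, -0.523]
force: [-1.5, -0.5, 4.3]
width: 0.0076
gripper_force: 40.0
```

```bash
cat >> h.py <<'E'
def arc(hinge,a0,a1,n=8):
    # hinge xy, turning the handle about it by world yaw a0..a1 from the present pose; prints rows in tool axes
    s=arm.get_state(); r=R.from_euler("xyz",s["ee_rot"]); p=s["eef_pos"]; H=np.array([*hinge,p[2]])
    for a in np.linspace(a0,a1,n):
        d=r.inv().apply(R.from_euler("z",a).apply(p-H)+H-p)*1000; print(a.round(3),d.round(1))
E
python3 - <<'E'
from h import *
s=arm.get_state();p=s["eef_pos"]
delta(p,0)
# hinge: distance .128 ; direction from door yaw est
y=np.array([.493,.870]);x=np.array([.870,-.493])
print("hinge from handle",p[:2]+.054*x+.116*y,"cam .556,-.136")
arc([.556,-.135],.058,.464)
E
```

```text
t 3.48 pos [ 0.4538 -0.2122  0.1634] rot [ 3.141 -0.    -0.523] F [-1.5 -0.5  4.3] w 0.0076 gf 40.0 q [-0.04  0.11 -0.43  0.   -1.03  1.09]
d [0. 0. 0.] rv [ 0.    -0.    -0.523]
hinge from handle [ 0.55798988 -0.13787737] cam .556,-.136
0.058 [6.9 2.7 0. ]
0.116 [14.  5.  0.]
0.174 [21.2  6.9  0. ]
0.232 [28.4  8.3  0. ]
0.29 [35.8  9.4  0. ]
0.348 [43.2 10.   0. ]
0.406 [50.6 10.2  0. ]
0.464 [58.   9.9  0. ]
```

Emit:
jog_arm(targets=[{"dx":3.4,"dy":1.5,"dz":0,"rx":0,"ry":0,"rz":-0.029,"gripper":1},{"dx":6.9,"dy":2.7,"dz":0,"rx":0,"ry":0,"rz":-0.058,"gripper":1},{"dx":10.4,"dy":3.9,"dz":0,"rx":0,"ry":0,"rz":-0.087,"gripper":1},{"dx":14,"dy":5,"dz":0,"rx":0,"ry":0,"rz":-0.116,"gripper":1},{"dx":17.6,"dy":6,"dz":0,"rx":0,"ry":0,"rz":-0.145,"gripper":1},{"dx":21.2,"dy":6.9,"dz":0,"rx":0,"ry":0,"rz":-0.174,"gripper":1},{"dx":24.8,"dy":7.6,"dz":0,"rx":0,"ry":0,"rz":-0.203,"gripper":1},{"dx":28.4,"dy":8.3,"dz":0,"rx":0,"ry":0,"rz":-0.232,"gripper":1}])

```text
t: 4.15
eef_pos: [0.4742, -0.234, 0.1634]
ee_rot: [3.141, -0.0, -0.289]
force: [-2.5, -1.9, 4.7]
width: 0.0069
gripper_force: 40.0
```

Run:
```python
from h import *
s=arm.get_state();p=s["eef_pos"]
delta(p,0)
arc([.557,-.137],.03,.24)
```

```text
t 4.15 pos [ 0.4742 -0.234   0.1634] rot [ 3.141 -0.    -0.289] F [-2.5 -1.9  4.7] w 0.0069 gf 40.0 q [-0.09  0.16 -0.38  0.   -1.04  1.37]
d [0. 0. 0.] rv [ 0.001  0.    -0.289]
0.03 [3.5 1.5 0. ]
0.06 [7.1 2.9 0. ]
0.09 [10.7  4.2  0. ]
0.12 [14.3  5.4  0. ]
0.15 [18.   6.4  0. ]
0.18 [21.7  7.4  0. ]
0.21 [25.4  8.2  0. ]
0.24 [29.2  9.   0. ]
```

Run:
```python
from h import *
f=grab("wrist"); cv2.imwrite("pics/w2.png",f["frame"][...,::-1])
f=grab("top"); np.savez("top2.npz",**f); W=world(f); h=cv2.cvtColor(f["frame"],cv2.COLOR_RGB2HSV)
cv2.imwrite("pics/t2.png",cv2.resize(f["frame"][110:310,340:560,::-1],None,fx=3,fy=3))
```

```text
(no output)
```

View pics/w2.png

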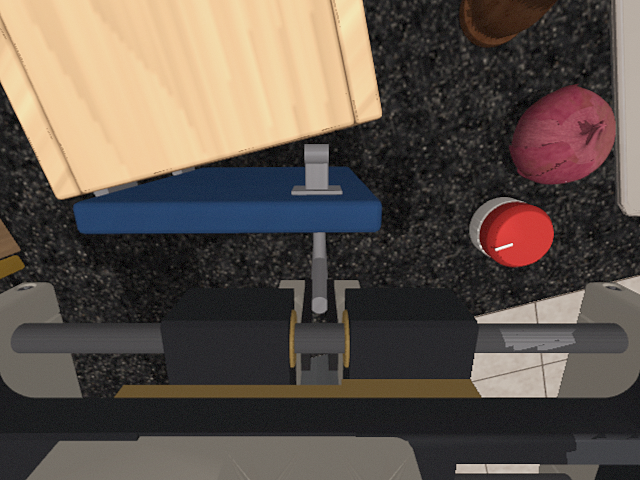

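Run:
```python
from h import *
s=arm.get_state(); r=R.from_euler("xyz",s["ee_rot"])
f=grab("wrist"); W=world(f)
for u,v in [(320,303),(320,308),(320,297),(318,285),(318,250),(317,155),(285,290),(355,290),(100,215),(370,215)]:
    print(u,v,W[v,u].round(4),(r.inv().apply(W[v,u]-s["eef_pos"])*1000).round(1))
```

```text
320 303 [ 0.4722 -0.2347  0.1852] [ -2.    1.1 -21.8]
320 308 [ 0.4698 -0.234   0.186 ] [ -4.5   1.1 -22.5]
320 297 [ 0.4759 -0.2358  0.1862] [  1.9   1.1 -22.8]
318 285 [ 0.4767 -0.2349  0.1731] [ 2.4  0.1 -9.6]
318 250 [ 0.4813 -0.2362  0.1292] [ 7.2 -0.1 34.3]
317 155 [ 0.5424 -0.254   0.168 ] [70.8 -0.4 -4.6]
285 290 [ 0.5135 -0.2363  0.2523] [ 38.1  -9.  -88.8]
355 290 [ 0.5081 -0.2554  0.2527] [ 38.3  10.8 -89.2]
100 215 [ 0.5462 -0.1497  0.1869] [  44.7 -101.5  -23.5]
370 215 [ 0.5099 -0.2704  0.1858] [ 44.4  24.6 -22.4]
```

The bar is centred in the pads and the door is turning with the tool, so I'll push on through the catch.

Emit:
jog_arm(targets=[{"dx":3.5,"dy":1.5,"dz":0,"rx":0,"ry":0,"rz":-0.03,"gripper":1},{"dx":7.1,"dy":2.9,"dz":0,"rx":0,"ry":0,"rz":-0.06,"gripper":1},{"dx":10.7,"dy":4.2,"dz":0,"rx":0,"ry":0,"rz":-0.09,"gripper":1},{"dx":14.3,"dy":5.4,"dz":0,"rx":0,"ry":0,"rz":-0.12,"gripper":1},{"dx":18,"dy":6.4,"dz":0,"rx":0,"ry":0,"rz":-0.15,"gripper":1},{"dx":21.7,"dy":7.4,"dz":0,"rx":0,"ry":0,"rz":-0.18,"gripper":1},{"dx":25.4,"dy":8.2,"dz":0,"rx":0,"ry":0,"rz":-0.21,"gripper":1},{"dx":29,"dy":9,"dz":0,"rx":0,"ry":0,"rz":-0.24,"gripper":1}])

```text
t: 4.97
eef_pos: [0.4992, -0.2505, 0.1634]
ee_rot: [3.141, 0.0, -0.049]
force: [-11.9, 9.7, 14.7]
width: 0.0075
gripper_force: 40.0
```

```bash
cat > chk.py <<'E'
from h import *
import sys
s=arm.get_state(); r=R.from_euler("xyz",s["ee_rot"]); delta(s["eef_pos"],0)
f=grab("wrist"); W=world(f); h=cv2.cvtColor(f["frame"],cv2.COLOR_RGB2HSV)
lo,hi=(105,125) if sys.argv[1]=="B" else (20,32)
m=(h[...,0]>=lo)&(h[...,0]<=hi)&(h[...,1]>180)&(W[...,2]>.178)&(W[...,2]<.2)
q=cv2.minAreaRect((W[m][:,:2]*1000).astype(np.float32)); print("door top",m.sum(),q)
E
python3 chk.py B
```

```text
t 4.97 pos [ 0.4992 -0.2505  0.1634] rot [ 3.141  0.    -0.049] F [-11.9   9.7  14.7] w 0.0075 gf 40.0 q [-0.11  0.2  -0.31  0.   -1.05  1.64]
d [0. 0. 0.] rv [ 0.     0.    -0.049]
door top 131 ((544.5570068359375, -209.97079467773438), (138.55250549316406, 15.725165367126465), 87.20862579345703)
```

Emit:
jog_arm(targets=[{"dx":2,"dy":0,"dz":0,"rx":0,"ry":0,"rz":0,"gripper":1},{"dx":3,"dy":0,"dz":0,"rx":0,"ry":0,"rz":0,"gripper":1},{"dx":3,"dy":0,"dz":0,"rx":0,"ry":0,"rz":0,"gripper":1},{"dx":0,"dy":0,"dz":0,"rx":0,"ry":0,"rz":0,"gripper":0.5},{"dx":0,"dy":0,"dz":0,"rx":0,"ry":0,"rz":0,"gripper":0.5},{"dx":0,"dy":0,"dz":0,"rx":0,"ry":0,"rz":0,"gripper":0.5},{"dx":0,"dy":0,"dz":0,"rx":0,"ry":0,"rz":0,"gripper":0.5},{"dx":0,"dy":0,"dz":0,"rx":0,"ry":0,"rz":0,"gripper":0.5}])

```text
t: 5.68
eef_pos: [0.4995, -0.2502, 0.1627]
ee_rot: [-3.141, 0.0, -0.051]
force: [-0.4, 0.7, 0.6]
width: 0.0352
gripper_force: 0.0
```

```bash
python3 chk.py B; python3 -c "
from h import *
delta([.42,.112,.29],.06)"
```

```text
t 5.68 pos [ 0.4995 -0.2502  0.1627] rot [-3.141  0.    -0.051] F [-0.4  0.7  0.6] w 0.0352 gf 0.0 q [-0.11  0.21 -0.32 -0.   -1.05  1.63]
d [0. 0. 0.] rv [-0.     0.    -0.051]
door top 93 ((544.6172485351562, -210.41195678710938), (139.12008666992188, 15.463713645935059), 87.12712860107422)
t 5.73 pos [ 0.4995 -0.2502  0.1628] rot [-3.141  0.    -0.051] F [0.7 0.1 0. ] w 0.0391 gf 0.0 q [-0.11  0.21 -0.32 -0.   -1.05  1.63]
d [ -97.8 -357.7 -127.2] rv [-0.     0.    -0.111]
```

Emit:
jog_arm(targets=[{"dx":0,"dy":0,"dz":-40,"rx":0,"ry":0,"rz":0,"gripper":0.4},{"dx":0,"dy":0,"dz":-80,"rx":0,"ry":0,"rz":0,"gripper":0.4},{"dx":-20,"dy":0,"dz":-112,"rx":0,"ry":0,"rz":0,"gripper":0.4},{"dx":-47,"dy":-26,"dz":-127,"rx":0,"ry":0,"rz":0,"gripper":0.4},{"dx":-47,"dy":-66,"dz":-127,"rx":0,"ry":0,"rz":0,"gripper":0.4},{"dx":-47,"dy":-106,"dz":-127,"rx":0,"ry":0,"rz":0,"gripper":0.4},{"dx":-47,"dy":-146,"dz":-127,"rx":0,"ry":0,"rz":0,"gripper":0.4},{"dx":-47,"dy":-186,"dz":-127,"rx":0,"ry":0,"rz":-0.05,"gripper":0.4}])

```text
t: 6.4
eef_pos: [0.4615, -0.0606, 0.2905]
ee_rot: [-3.141, -0.001, -0.002]
force: [1.7, 0.2, 0.4]
width: 0.0527
gripper_force: 0.0
```

Emit:
jog_arm(targets=[{"dx":0,"dy":-40,"dz":0,"rx":0,"ry":0,"rz":0,"gripper":0.4},{"dx":0,"dy":-80,"dz":0,"rx":0,"ry":0,"rz":0,"gripper":0.4},{"dx":0,"dy":-120,"dz":0,"rx":0,"ry":0,"rz":-0.03,"gripper":0.4},{"dx":0,"dy":-155,"dz":0,"rx":0,"ry":0,"rz":-0.06,"gripper":0.4},{"dx":0,"dy":-170,"dz":0,"rx":0,"ry":0,"rz":-0.06,"gripper":0.4},{"dx":0,"dy":-173,"dz":0,"rx":0,"ry":0,"rz":-0.06,"gripper":0.4},{"dx":0,"dy":-173,"dz":0,"rx":0,"ry":0,"rz":-0.06,"gripper":0.4},{"dx":0,"dy":-173,"dz":0,"rx":0,"ry":0,"rz":-0.06,"gripper":0.4}])

```text
t: 7.07
eef_pos: [0.4619, 0.1106, 0.2899]
ee_rot: [3.141, 0.0, 0.06]
force: [0.7, 0.2, -0.3]
width: 0.0524
gripper_force: 0.0
```

Run:
```python
from h import *
f=grab("wrist"); cv2.imwrite("pics/w3.png",f["frame"][...,::-1]); W=world(f)
h=cv2.cvtColor(f["frame"],cv2.COLOR_RGB2HSV)
p=W[(h[...,1]<60)&(W[...,2]>.18)&(W[...,2]<.2)]
p=p[np.hypot(p[:,0]-.471,p[:,1]-.112)<.03]
c=np.median(p,0) if len(p) else np.array([.471,.112,0])
print(len(p),c)
delta([c[0],c[1],.163],.06)
```

```text
114 [0.47264366 0.11064891 0.1859577 ]
t 7.12 pos [0.462  0.1102 0.29  ] rot [3.141 0.    0.059] F [-0.3 -0.1  1. ] w 0.0521 gf 0.0 q [ 0.65 -0.02 -0.28  0.   -1.32  0.98]
d [ 10.7   0.2 127. ] rv [ 0.     0.    -0.001]
```

View pics/w3.png

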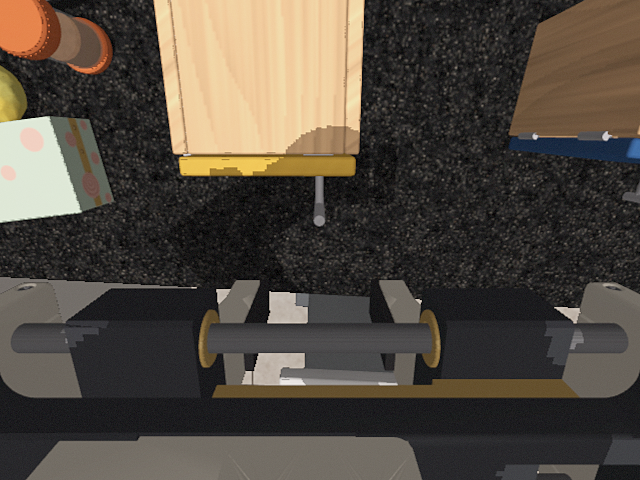

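The yellow handle's end is at ~(319,220), laterally centred, and the blue door at right lies shut. Descending with +10 mm in x.

Emit:
jog_arm(force=50, targets=[{"dx":10,"dy":0,"dz":35,"rx":0,"ry":0,"rz":0,"gripper":0.4},{"dx":10,"dy":0,"dz":70,"rx":0,"ry":0,"rz":0,"gripper":0.4},{"dx":10,"dy":0,"dz":100,"rx":0,"ry":0,"rz":0,"gripper":0.4},{"dx":10,"dy":0,"dz":120,"rx":0,"ry":0,"rz":0,"gripper":0.4},{"dx":10,"dy":0,"dz":127,"rx":0,"ry":0,"rz":0,"gripper":0.4},{"dx":10,"dy":0,"dz":127,"rx":0,"ry":0,"rz":0,"gripper":0.6},{"dx":10,"dy":0,"dz":127,"rx":0,"ry":0,"rz":0,"gripper":1},{"dx":10,"dy":0,"dz":127,"rx":0,"ry":0,"rz":0,"gripper":1}])

```text
t: 7.78
eef_pos: [0.4731, 0.1116, 0.1648]
ee_rot: [-3.141, -0.002, 0.059]
force: [-1.0, -0.3, -0.2]
width: 0.0379
gripper_force: 0.0
```

Emit:
jog_arm(targets=[{"dx":0,"dy":0,"dz":0,"rx":0,"ry":0,"rz":0,"gripper":1},{"dx":0,"dy":0,"dz":0,"rx":0,"ry":0,"rz":0,"gripper":1},{"dx":0,"dy":0,"dz":0,"rx":0,"ry":0,"rz":0,"gripper":1},{"dx":0,"dy":0,"dz":0,"rx":0,"ry":0,"rz":0,"gripper":1},{"dx":0,"dy":0,"dz":0,"rx":0,"ry":0,"rz":0,"gripper":1},{"dx":0,"dy":0,"dz":0,"rx":0,"ry":0,"rz":0,"gripper":1},{"dx":0,"dy":0,"dz":0,"rx":0,"ry":0,"rz":0,"gripper":1},{"dx":0,"dy":0,"dz":0,"rx":0,"ry":0,"rz":0,"gripper":1}])

```text
t: 8.45
eef_pos: [0.4722, 0.1113, 0.1634]
ee_rot: [3.141, -0.0, 0.059]
force: [-0.4, -3.0, 4.8]
width: 0.0069
gripper_force: 50.0
```

Run:
```python
from h import *
s=arm.get_state();p=s["eef_pos"]
delta(p,0)
a=.06; x=np.array([np.cos(a),np.sin(a)]);y=np.array([-x[1],x[0]])
H=p[:2]+.054*x+.116*y; print(H)
arc(H,-.05,-.4); arc(H,-.05,-.8,16)
```

```text
t 8.45 pos [0.4722 0.1113 0.1634] rot [ 3.141 -0.     0.059] F [-0.4 -3.   4.8] w 0.0069 gf 50.0 q [ 0.64  0.08 -0.46  0.   -1.03  0.99]
d [0. 0. 0.] rv [ 0.    -0.     0.059]
[0.51910459 0.23034517]
-0.05 [-5.7 -2.8 -0. ]
-0.1 [-11.3  -6.   -0. ]
-0.15 [-16.7  -9.4  -0. ]
-0.2 [-22. -13.  -0.]
-0.25 [-27. -17.  -0.]
-0.3 [-31.9 -21.1  -0. ]
-0.35 [-36.5 -25.5  -0. ]
-0.4 [-40.9 -30.2  -0. ]
-0.05 [-5.7 -2.8 -0. ]
-0.1 [-11.3  -6.   -0. ]
-0.15 [-16.7  -9.4  -0. ]
-0.2 [-22. -13.  -0.]
-0.25 [-27. -17.  -0.]
-0.3 [-31.9 -21.1  -0. ]
-0.35 [-36.5 -25.5  -0. ]
-0.4 [-40.9 -30.2  -0. ]
-0.45 [-45.1 -35.   -0. ]
-0.5 [-49.  -40.1  -0. ]
-0.55 [-52.7 -45.3  -0. ]
-0.6 [-56.1 -50.7  -0. ]
-0.65 [-59.2 -56.3  -0. ]
-0.7 [-62.1 -62.   -0. ]
-0.75 [-64.6 -67.9  -0. ]
-0.8 [-66.9 -73.9  -0. ]
```

Emit:
jog_arm(targets=[{"dx":-5.7,"dy":-2.8,"dz":0,"rx":0,"ry":0,"rz":0.05,"gripper":1},{"dx":-11.3,"dy":-6,"dz":0,"rx":0,"ry":0,"rz":0.1,"gripper":1},{"dx":-16.7,"dy":-9.4,"dz":0,"rx":0,"ry":0,"rz":0.15,"gripper":1},{"dx":-22,"dy":-13,"dz":0,"rx":0,"ry":0,"rz":0.2,"gripper":1},{"dx":-27,"dy":-17,"dz":0,"rx":0,"ry":0,"rz":0.25,"gripper":1},{"dx":-31.9,"dy":-21.1,"dz":0,"rx":0,"ry":0,"rz":0.3,"gripper":1},{"dx":-36.5,"dy":-25.5,"dz":0,"rx":0,"ry":0,"rz":0.35,"gripper":1},{"dx":-40.9,"dy":-30.2,"dz":0,"rx":0,"ry":0,"rz":0.4,"gripper":1}])

```text
t: 9.12
eef_pos: [0.4293, 0.1393, 0.1634]
ee_rot: [-3.141, -0.0, -0.343]
force: [-0.9, -1.6, 5.1]
width: 0.0071
gripper_force: 50.0
```

```bash
python3 chk.py Y; python3 -c "
from h import *
arc([.5191,.2303],-.06,-.48)"
```

```text
t 9.12 pos [0.4293 0.1393 0.1634] rot [-3.141 -0.    -0.343] F [-0.9 -1.6  5.1] w 0.0071 gf 50.0 q [ 0.75  0.02 -0.53  0.   -1.02  0.47]
d [0. 0. 0.] rv [-0.    -0.    -0.343]
door top 1203 ((486.78765869140625, 162.4151611328125), (143.3528289794922, 15.724333763122559), 70.35987854003906)
-0.06 [-6.8 -3.5  0. ]
-0.12 [-13.5  -7.3   0. ]
-0.18 [-19.8 -11.6   0. ]
-0.24 [-26.  -16.2   0. ]
-0.3 [-31.8 -21.2   0. ]
-0.36 [-37.3 -26.5   0. ]
-0.42 [-42.5 -32.1   0. ]
-0.48 [-47.3 -38.1   0. ]
```

The door is open ~0.4 rad and following the gripper; continuing to ~0.9.

Emit:
jog_arm(targets=[{"dx":-6.8,"dy":-3.5,"dz":0,"rx":0,"ry":0,"rz":0.06,"gripper":1},{"dx":-13.5,"dy":-7.3,"dz":0,"rx":0,"ry":0,"rz":0.12,"gripper":1},{"dx":-19.8,"dy":-11.6,"dz":0,"rx":0,"ry":0,"rz":0.18,"gripper":1},{"dx":-26,"dy":-16.2,"dz":0,"rx":0,"ry":0,"rz":0.24,"gripper":1},{"dx":-31.8,"dy":-21.2,"dz":0,"rx":0,"ry":0,"rz":0.3,"gripper":1},{"dx":-37.3,"dy":-26.5,"dz":0,"rx":0,"ry":0,"rz":0.36,"gripper":1},{"dx":-42.5,"dy":-32.1,"dz":0,"rx":0,"ry":0,"rz":0.42,"gripper":1},{"dx":-47.3,"dy":-38.1,"dz":0,"rx":0,"ry":0,"rz":0.48,"gripper":1}])

```text
t: 9.83
eef_pos: [0.3975, 0.1913, 0.1634]
ee_rot: [-3.141, 0.0, -0.823]
force: [-1.1, -1.0, 5.8]
width: 0.0071
gripper_force: 50.0
```

```bash
python3 chk.py Y
```

```text
t 9.83 pos [0.3975 0.1913 0.1634] rot [-3.141  0.    -0.823] F [-1.1 -1.   5.8] w 0.0071 gf 50.0 q [ 0.9   0.   -0.55 -0.   -1.02 -0.15]
d [0. 0. 0.] rv [-0.    -0.    -0.823]
door top 1142 ((458.93536376953125, 184.60923767089844), (141.67640686035156, 15.792518615722656), 42.81243133544922)
```

Open by ~0.88 rad. Now release (holding still first), then lift straight up.

Emit:
jog_arm(targets=[{"dx":0,"dy":0,"dz":0,"rx":0,"ry":0,"rz":0,"gripper":1},{"dx":0,"dy":0,"dz":0,"rx":0,"ry":0,"rz":0,"gripper":1},{"dx":0,"dy":0,"dz":0,"rx":0,"ry":0,"rz":0,"gripper":0.4},{"dx":0,"dy":0,"dz":0,"rx":0,"ry":0,"rz":0,"gripper":0.4},{"dx":0,"dy":0,"dz":0,"rx":0,"ry":0,"rz":0,"gripper":0.4},{"dx":0,"dy":0,"dz":0,"rx":0,"ry":0,"rz":0,"gripper":0.4},{"dx":0,"dy":0,"dz":0,"rx":0,"ry":0,"rz":0,"gripper":0.4},{"dx":0,"dy":0,"dz":0,"rx":0,"ry":0,"rz":0,"gripper":0.4}])

```text
t: 10.55
eef_pos: [0.3975, 0.1908, 0.1629]
ee_rot: [3.141, 0.0, -0.821]
force: [-0.0, 0.6, 0.0]
width: 0.0411
gripper_force: 0.0
```

Emit:
jog_arm(targets=[{"dx":0,"dy":0,"dz":-15,"rx":0,"ry":0,"rz":0,"gripper":0.4},{"dx":0,"dy":0,"dz":-35,"rx":0,"ry":0,"rz":0,"gripper":0.4},{"dx":0,"dy":0,"dz":-60,"rx":0,"ry":0,"rz":0,"gripper":0.4},{"dx":0,"dy":0,"dz":-85,"rx":0,"ry":0,"rz":0,"gripper":0.4},{"dx":0,"dy":0,"dz":-110,"rx":0,"ry":0,"rz":0,"gripper":0.4},{"dx":0,"dy":0,"dz":-120,"rx":0,"ry":0,"rz":0,"gripper":0.4},{"dx":0,"dy":0,"dz":-120,"rx":0,"ry":0,"rz":0,"gripper":0.4},{"dx":0,"dy":0,"dz":-120,"rx":0,"ry":0,"rz":0,"gripper":0.4}])

```text
t: 11.22
eef_pos: [0.3974, 0.191, 0.2829]
ee_rot: [-3.141, 0.001, -0.821]
force: [-0.5, -0.3, -0.2]
width: 0.0527
gripper_force: 0.0
```

```bash
python3 chk.py Y
python3 - <<'E'
from h import *
f=grab("top"); cv2.imwrite("pics/t3.png",f["frame"][...,::-1])
E
```

```text
t 11.22 pos [0.3974 0.191  0.2829] rot [-3.141e+00  1.000e-03 -8.210e-01] F [-0.5 -0.3 -0.2] w 0.0527 gf 0.0 q [ 0.9  -0.08 -0.35 -0.   -1.31 -0.15]
d [0. 0. 0.] rv [-0.001  0.    -0.821]
door top 513 ((459.3345031738281, 184.9214630126953), (144.20050048828125, 15.446446418762207), 42.85743713378906)
```

View pics/t3.png

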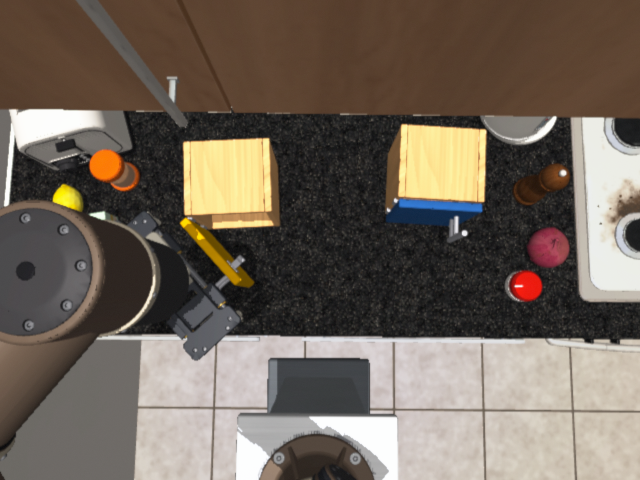

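The blue door is flush with its cupboard (row ~205, x 390–480), and the yellow door stands open from (185,222) to (250,285). The gripper is clear above it.

```bash
python3 -c "
from h import *
print(arm.job_done())"
```

```text
the job is handed in; nothing more can be done
None
```

The blue door is pushed shut through its catch and stayed shut when released; the yellow door stands open by about 0.88 rad (50 degrees). The gripper is clear of both, and the job was handed in at about 11 s; no verdict came back.

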